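# Creep the heavy dart-spares cabinet home onto its sprung stop

### The job

The heavy little cabinet of dart spares has been pulled out from the shelf at the back of the counter; creep it back in by pushing the left and right corner posts of its front in turn, until it sits square to the shelf, roughly in the middle, firmly against the sprung stop bar hidden underneath, and leave it there. Keep the swings small (never more than about 20 degrees out of square), do not push on the drawer front or its handle, do not ram the cabinet, do not knock over the brass tube standing on it, and leave the other things on the counter alone.

Things in the scene. Friction and masses are not known exactly. Their poses are not given: they have to be found in the camera images.
- cabinet: heavy wooden drawer cabinet, 1.4 to 2.2 kg, 170 deep (x) x 240 wide (y) x 80 high mm, flat base; origin at the centre of its underside, x from its front (drawer side, nearest the robot) to its back, y to its left seen from the robot, z up. It slides with high friction: 8 to 14 N pushed through the middle, about two thirds of that, jerkily, at one corner post. Meet it slowly: a touch at over 60 mm/s rams it
- post_left (a point): middle of the front face of the left (+y) corner post: 85 mm before and 92 mm left of the cabinet's origin, 40 mm up. The flat front is 56 mm wide and 80 mm high; push here, low, towards the back. The cabinet then turns about a point near its other side: roughly 22 mm of travel here per 0.1 rad of turn
- post_right (a point): the same on the right (-y) corner post
- drawer: shut drawer in the middle of the cabinet's front, 124 mm wide, full height, flush with the posts, with a brass bar handle 60 mm long standing 22 mm out of it at 42 mm height; same origin and axes as the cabinet while shut. Not to be pushed: no more than 2 N on it
- bay: fixed dark wood bridge shelf at the back: a board 460 wide, 130 deep, underside 130 and top 150 mm above the counter, on two side cheeks 380 mm apart. Origin on the counter under the middle of the board's front edge; x points in under the shelf, y left, z up. At home the cabinet's origin is, by the stop bar's setting, 63 to 23 mm before this origin
- shelf_edge (a point): middle of the shelf board's top front edge, 150 mm above the bay origin. Hidden below: a rubber stop bar across the way, 240 wide, centred, 25 to 65 mm high. Its free face lies 22 to 52 mm behind this edge (hand-set, unseen: find it by touch). It yields 10 mm to a spring (2 N at first, 4 N at the end), then is solid. The cabinet's friction holds it on the spring once let go
- tube_center (a point): centre of the closed brass dart tube, 28 mm diameter (cap 31 mm), 95 mm long, standing upright and loose on the cabinet's top near its front; z along the tube
- dish: ceramic chalk dish, 90 mm across, 30 mm high, bystander; origin under its centre
- bulb: spare frosted glass bulb lying on the counter, 110 mm long, 60 mm across, bystander; origin under its middle
- dart: tungsten dart lying on the counter, 150 mm long along its x, bystander; origin under its middle
- flightbox1: flat plastic flight box 70 x 50 x 16 mm, bystander; origin under its centre
- flightbox2: another flight box, the same, bystander
- glass: empty beer glass 80 mm across, 120 mm high, bystander; origin under its centre

How it is judged:
By the outcome, as a careful person would: the job done as asked, in the order asked, and still so for the second after the job is handed in, with the robot touching nothing.
It also fails if it takes over 72 s, if anything falls off the work surface, if the arm or the gripper's body presses on something with over 40 N, if the wrist force passes 120 N, or if a joint passes its speed limit or range.

### The arm

A 6-joint arm with a two-finger parallel gripper is mounted at the origin on the work surface. World frame = base frame: x ahead of the robot, y to its left, z up, the work surface at z = 0. Lengths are in m, angles in rad, forces in N, time in s.
With the tool pointing down it reaches from about 0.275 to 0.875 m from the base axis. Payload 12.5 kg.
Tool frame: the origin (TCP) lies on the centre line of the jaws, within the pads' length; the fingertips stand r.finger_overhang ahead of it and the grasp point (between the pads) lies 3 mm ahead of it (r.finger_overhang is the distance from the TCP to the fingertips, in m); z points along the fingers, y is the direction in which the jaws open and shut (so a half turn about z gives the same grasp; the last joint's range is limited). The gripper opens to 85 mm and grips with 20 to 120 N. Pads are 22 mm wide; open, the fingers measure 114 mm over their backs; the gripper's body (76 mm by 85 mm) begins 54 mm behind the grasp point. The pads swing forward as they close: fully open they stand 13 mm farther back than shut.
Start: joints at [1.188, 0.351, 1.652, -0, 1.139, -0.085], TCP at [0.161, 0.526, 0.253] pointing down, gripper open.
Joint ranges: [-2.75, 2.75], [-0.79, 2.1], [0.01, 2.65], [-1.57, 4.71], [0.07, 3.14], [-2.87, 2.87]. Speed limits (rad/s): [2.22, 2.22, 2.79, 3.14, 3.14, 3.14].

### API

Orientations are given as a unit quaternion [x, y, z, w].
In Python, from cell import r, optics gives the robot as it stands. The module is installed in compiled form; this text tells all that it offers. Calls block until the motion is done:
- r.move_to(position, orientation): joint-space move of the TCP to a pose.
- r.move_linear(position, rot=None, vel=0.15): straight line of the TCP; rot=None keeps the orientation; vel is the mean speed in m/s.
- r.set_joints(angles): joint-space move.
- r.set_gripper(opening, squeeze=None): opening from 0.0 (shut) to 1.0 (fully open); squeeze is the grip in N (None keeps the last); returns when the fingers have stopped.
- r.sleep(seconds).
- r.inverse_kinematics(position, orientation): joint angles nearest the present ones, or None.
- optics.get_image(name): name is "scene" or "top" or "wrist"; returns a dict with "pixels" (420x560x3 uint8, red, green, blue), "depth" (420x560 float32, m along the optical axis (not along the pixel's ray), 0 where there is no reading), "fx", "fy", "cx", "cy" (pixels), "camera_from_world" (4x4, takes a point from world to camera coordinates); the wrist camera has in their place "mount" (4x4, takes a point from camera to tool coordinates, whose origin is the TCP and whose axes are the flange's). Camera axes: x right, y down, z forward; pixel columns grow to the right and rows downward; lengths in m; the calibration is good to about 2 mm. The wrist camera is an equidistant fisheye: a pixel r from the principal point sees the ray r / f radians off the axis. A picture is of the moment at which its call begins: read the wrist's pose just before it.
A pose or a line that the arm cannot do raises r.PlanningError and nothing moves.
- r.hand_in(): hands the job in, once; it reports no verdict.
Readings, each from a call of its own:
- r.current_t(): time.
- r.current_q(): joint angles.
- r.current_qvel(): joint speeds.
- r.current_effort(): joint torques, N m.
- r.current_tool_pos(): TCP position.
- r.current_ee_rot(): TCP orientation.
- r.current_contact_force(): force on the tool from outside, world axes, zero at the start.
- r.current_torque(): the same for the moment, N m.
- r.current_opening(): opening from 0.0 (shut) to 1.0 (fully open).
Only numpy, scipy, OpenCV 4.12 (cv2) and the standard library are available. Lean on these libraries where they do the work, as an engineer would, in place of code of your own. Each camera call takes 0.05 s, during which the arm holds its last target.

## Working session

There is one attempt and no reset: what is moved stays moved. The work goes in short steps, each a Python script; the robot and the scene stay as the last script left them, time stands still between calls to the robot, and variables do not carry over. Pictures are saved under pics/ and viewed, and the job is handed in when it is done.

```bash
mkdir -p pics
python3 - <<'E'
from cell import r,optics
import cv2,numpy as np,pickle
print(r.current_t(),r.finger_overhang,r.current_ee_rot(),r.current_contact_force())
for n in ("scene","top"):
    d=optics.get_image(n); pickle.dump(d,open(n+".pkl","wb"))
    cv2.imwrite(f"pics/{n}0.png",cv2.resize(d["pixels"][:,:,::-1],(784,588)))
    print(n,d["fx"],d["cx"],d["cy"],d["camera_from_world"])
E
```

```text
0.0 0.022 [ 1.48366265e-01  9.88932300e-01 -5.80497241e-04 -1.42453952e-04] [ 0.23841756 -0.29263603  0.19864537]
scene 470.55874470871584 282.8399631472163 207.32998145209282 [[ 0.0573903   0.99817574  0.01874934 -0.07501092]
 [ 0.70005244 -0.02684591 -0.71358663 -0.31951485]
 [-0.71178152  0.05407847 -0.70031606  1.72132337]
 [ 0.          0.          0.          1.        ]]
top 435.7277675362966 271.0188785013176 211.16253649773117 [[ 0.00198645 -0.99979266  0.02026574  0.00787914]
 [-0.99162292 -0.00458676 -0.12908507  0.57498971]
 [ 0.12915126 -0.01983955 -0.99142642  1.00916123]
 [ 0.          0.          0.          1.        ]]
```

View pics/scene0.png

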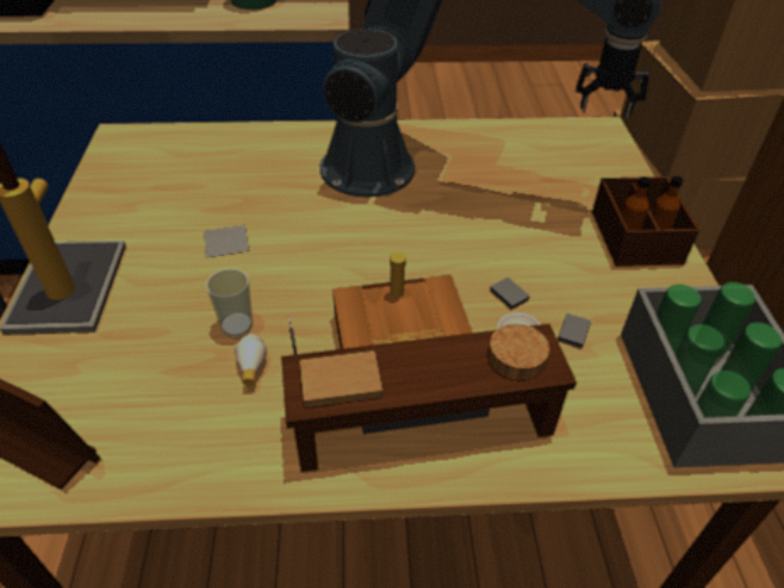

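View pics/top0.png

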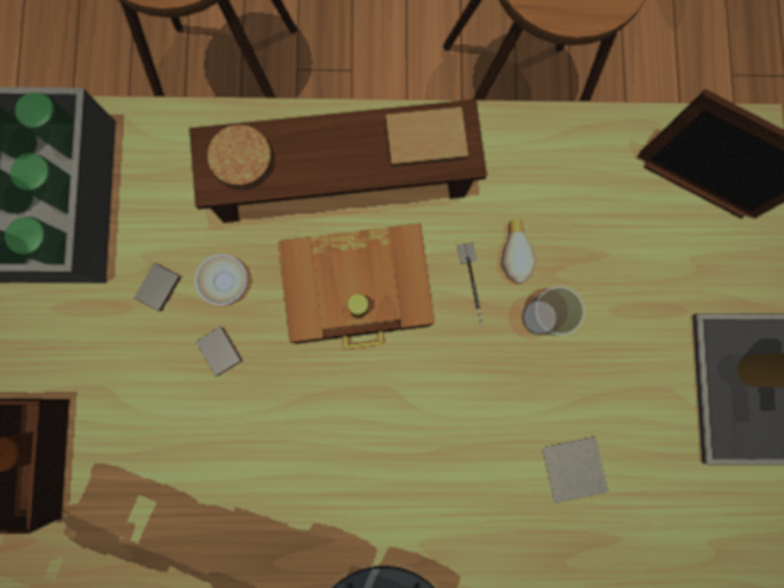

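The top view shows the cabinet with corners near (280,240), (420,225), (433,325) and (290,342), its tube at (358,304) and handle at (363,342). The shelf's front edge runs from (196,206) to (485,178). The dish is at (222,280). I'll get metric poses from the depth.

```bash
cat > h.py <<'E'
import numpy as np,cv2
def world(d):
    h,w=d["depth"].shape; v,u=np.mgrid[:h,:w]; z=d["depth"]
    p=np.stack([(u-d["cx"])/d["fx"]*z,(v-d["cy"])/d["fy"]*z,z],-1)
    T=np.linalg.inv(d["camera_from_world"]); W=p@T[:3,:3].T+T[:3,3]; W[z==0]=np.nan; return W
def rect(P):
    (c,s,a)=cv2.minAreaRect(P[:,:2].astype(np.float32)*1000); return np.array(c),np.array(s),a
def biggest(m):
    n,l,st,_=cv2.connectedComponentsWithStats(m.astype(np.uint8)); return l==1+np.argmax(st[1:,4])
def measure(d,cabc=None):
    W=world(d); z=W[...,2]
    out={}
    m=(abs(z-.08)<.012)&(W[...,0]<.68)&(W[...,0]>.3)&(abs(W[...,1])<.3)
    m=biggest(cv2.morphologyEx(m.astype(np.uint8),cv2.MORPH_OPEN,np.ones((3,3))))
    out['cab']=rect(W[m]),np.nanmedian(z[m]); out['W']=W; out['m']=m
    return out
E
python3 - <<'E'
from h import *; import pickle
d=pickle.load(open("top.pkl","rb")); o=measure(d); print(o['cab'],o['m'].sum())
W=o['W'];z=W[...,2]
m=biggest(abs(z-.15)<.008); b=rect(W[m]); print('shelf',b,np.nanmedian(z[m]))
# front edge of shelf & cabinet: line fits per column
for n,mm in (("shelf",m),("cab",o['m'])):
    E=[]
    for c in range(560):
        rr=np.where(mm[:,c])[0]
        if len(rr)>20: E.append((W[rr[0],c,:2],W[rr[-1],c,:2],W[rr[-1]-0,c,2]))
    for k in(0,1):
        p=np.array([e[k] for e in E]); q=np.polyfit(p[5:-5,1],p[5:-5,0],1)
        for _ in range(3):
            res=p[:,0]-np.polyval(q,p[:,1]); q=np.polyfit(p[abs(res)<.004,1],p[abs(res)<.004,0],1)
        print(n,k,q,np.degrees(np.arctan(-q[0])),p[:,1].min(),p[:,1].max(),(abs(res)<.004).mean())
    ys,xs=np.where(mm);print(xs.min(),xs.max(),ys.min(),ys.max())
t=(z>.165)&(W[...,0]<.6)&(abs(W[...,1])<.2)&(W[...,0]>.3); print('tube',t.sum(),np.nanmean(W[t],0),np.nanmax(z[t]))
for n,(u,v) in dict(dish=(222,300),bulb=(518,258),glass=(555,310),dart0=(467,252),dart1=(480,320),fb=(158,287),fb2=(219,351)).items():
    print(n,W[int(v*420/588),int(u*560/784)])
E
```

```text
((array([593.03643799,  49.48297119]), array([170.43138123, 240.37414551]), 7.566552639007568), np.float64(0.07944954329219706)) 7182
shelf (array([788.77868652,  77.33825684]), array([132.17063904, 459.76260376]), 6.665551662445068) 0.1496169919579713
shelf 0 [-0.11702583  0.86168331] 6.674726461793727 -0.15198697039811218 0.3084596284256027 0.9664429530201343
shelf 1 [-0.11734628  0.73265517] 6.692837947379994 -0.15197676423876882 0.3059522396688882 0.9798657718120806
135 348 71 148
cab 0 [-0.07533674  0.67769231] 4.308338763945642 -0.07248293811271758 0.1735506407436396 0.8785046728971962
cab 1 [-0.13404245  0.51456491] 7.634559498332811 -0.07224083419822436 0.17288898991591248 0.9345794392523364
199 309 165 244
tube 172 [0.54436273 0.04460591 0.17413518] 0.17749207949023993
dish [0.56892934 0.28357043 0.02048581]
bulb [ 0.63895728 -0.22607599  0.0563432 ]
glass [ 0.55534341 -0.29957709  0.0106385 ]
dart0 [ 0.65923857 -0.14658098  0.00208358]
dart1 [ 0.53850926 -0.16745657 -0.00057731]
fb [0.59142484 0.39780507 0.01352823]
fb2 [0.48214168 0.28678304 0.01423316]
```

```bash
cat >> h.py <<'E'
from scipy.spatial.transform import Rotation as Rn
BO=np.array([.7243,.0698]); BY=np.radians(6.68)
BR=np.array([[np.cos(BY),-np.sin(BY)],[np.sin(BY),np.cos(BY)]])
TILT=np.radians(25)
def b2w(x,y,z): return [*(BO+BR@np.array([x,y])),z]
def w2b(p): return BR.T@(np.array(p[:2])-BO)
s,c=np.sin(TILT),np.cos(TILT)
TOOL=(Rn.from_euler('z',BY)*Rn.from_matrix(np.array([[-c,0,s],[0,1,0],[-s,0,-c]]))).as_quat()
FWD=.022*s+.011*c   # TCP to leading corner (bay x)
Z=.044
def pose(d,back=True):
    """cabinet pose in bay frame by fitting the 170x240 outline to the visible top points' edges"""
    o=measure(d); return o
E
python3 - <<'E'
from h import *; import pickle
from cell import r
W=world(pickle.load(open("top.pkl","rb")))
m=(W[...,1]>.35)&(W[...,0]<.5); print(np.nanmax(W[...,2][m]))
print(w2b((.593,.0495)),FWD,TOOL)
for x,y,z in[(-.30,-.1,.2),(-.29,-.1,Z),(-.29,.09,Z),(-.13,.09,Z),(-.13,-.09,Z)]:
    print(b2w(x,y,z),r.inverse_kinematics(b2w(x,y,z),TOOL))
E
```

```text
0.13687984511849438
[-0.13277002 -0.00488884] 0.019266987415698537 [-0.05687997  0.97463766  0.01260999  0.21607197]
[np.float64(0.4379690103640097), np.float64(-0.06441834589233461), 0.2] [-0.35881736  0.09050376  2.21558814  0.43151312  0.48079469 -2.39492949]
[np.float64(0.4479011235120128), np.float64(-0.06325510541192447), 0.044] [-0.34576418  0.49562848  2.27872212  1.71628599  0.19169556  2.56917131]
[np.float64(0.42579955438422024), np.float64(0.1254550444001336), 0.044] [0.20121668 0.48702296 2.30444605 3.54079413 0.09203763 1.24984388]
[np.float64(0.5847133647522691), np.float64(0.14406689208669576), 0.044] [ 0.17410899  0.63537389  1.91780125 -0.15841843  0.15462492 -1.36209502]
[np.float64(0.6056516933996515), np.float64(-0.03471114457735926), 0.044] [-0.18441102  0.641183    1.90398693  0.62102179  0.21703363 -2.45488474]
```

Run:
```python
from h import *
from cell import r
for t in (0,8,12,50,60):
    s,c=np.sin(np.radians(t)),np.cos(np.radians(t))
    T=(Rn.from_euler('z',BY)*Rn.from_matrix(np.array([[-c,0,s],[0,1,0],[-s,0,-c]]))).as_quat()
    for x,y,z in[(-.30,-.1,.047),(-.30,.09,.047),(-.13,.09,.047),(-.13,-.09,.047)]:
        q=r.inverse_kinematics(b2w(x,y,z),T); print(t,x,y,None if q is None else np.round(q,2))
```

```text
0 -0.3 -0.1 [-0.25  0.52  2.06 -0.    0.56 -1.94]
0 -0.3 0.09 [ 0.18  0.51  2.08 -0.    0.55 -1.5 ]
0 -0.13 0.09 [ 0.16  0.71  1.64 -0.    0.79 -1.52]
0 -0.13 -0.09 [-0.13  0.72  1.63 -0.    0.8  -1.82]
8 -0.3 -0.1 [-0.28  0.49  2.14  0.14  0.39 -2.1 ]
8 -0.3 0.09 [ 0.19  0.48  2.16 -0.03  0.36 -1.47]
8 -0.13 0.09 [ 0.17  0.67  1.73 -0.01  0.59 -1.51]
8 -0.13 -0.09 [-0.15  0.68  1.72  0.06  0.61 -1.89]
12 -0.3 -0.1 [-0.3   0.48  2.18  0.29  0.3  -2.25]
12 -0.3 0.09 [ 0.19  0.47  2.2  -0.06  0.26 -1.44]
12 -0.13 0.09 [ 0.17  0.66  1.78 -0.02  0.5  -1.5 ]
12 -0.13 -0.09 [-0.16  0.66  1.77  0.11  0.51 -1.94]
50 -0.3 -0.1 [-0.5   0.67  2.47  2.52  0.87  1.57]
50 -0.3 0.09 [0.23 0.67 2.5  3.25 0.91 1.58]
50 -0.13 0.09 [0.19 0.7  2.12 3.24 0.55 1.53]
50 -0.13 -0.09 [-0.24  0.71  2.1   2.62  0.57  1.79]
60 -0.3 -0.1 [-0.56  0.81  2.49  2.51  1.18  1.46]
60 -0.3 0.09 [0.25 0.83 2.53 3.26 1.27 1.6 ]
60 -0.13 0.09 [0.19 0.78 2.16 3.23 0.84 1.55]
60 -0.13 -0.09 [-0.26  0.78  2.14  2.7   0.85  1.68]
```

```bash
sed -i 's/TILT=np.radians(25)/TILT=np.radians(10)/; s/^Z=.*/Z=.042/' h.py
cat >> h.py <<'E'
import json
def load(): return np.array(json.load(open('pose.json')))
def save(p): json.dump(list(map(float,p)),open('pose.json','w'))
def post(p,side):
    a=p[2]; b=np.array([-.085,.092*side]); return p[:2]+np.array([b[0]*np.cos(a)-b[1]*np.sin(a),b[0]*np.sin(a)+b[1]*np.cos(a)])
def turn(p,side,d,L=.128):
    """push side (+1 left) by d rad magnitude about pivot (0,-side*L)"""
    a=p[2]; ctr=p[:2]+np.array([side*L*np.sin(a),-side*L*np.cos(a)])
    a2=a-side*d; return np.array([*(ctr-np.array([side*L*np.sin(a2),-side*L*np.cos(a2)])),a2])
def tcpfor(pt,gap=0): return b2w(pt[0]-FWD-gap,pt[1],Z)
def goto_pre(r,side,p,gap=.012,clear=.055):
    cur=w2b(r.current_tool_pos()); pt=post(p,side)
    xs=min(cur[0]+0.0,pt[0]-FWD-.03,post(p,-side)[0]-FWD-.03,(p[0]-.085)-.022-FWD-.022)
    if cur[0]>xs+.002: r.move_linear(b2w(xs,cur[1],Z),vel=.12)
    r.move_linear(b2w(min(xs,pt[0]-FWD-gap),pt[1],Z),vel=.2)
    if xs<pt[0]-FWD-gap: r.move_linear(tcpfor(pt,gap),vel=.08)
def f(r): return BR.T@r.current_contact_force()[:2]
def approach(r,side,p,gap=.012,step=.004,over=.012,thr=2.0):
    """creep until contact; returns discrepancy (measured-predicted post x)"""
    pt=post(p,side); g=gap; f0=f(r)[0]
    while g>-over:
        g-=step; r.move_linear(tcpfor(pt,g),vel=.035)
        if f0-f(r)[0]>thr: return -g,f(r)
    return None,f(r)
def push(r,side,p,ang,off=0,step=.012,fmax=25,vel=.035):
    """off: x offset of contact relative to model"""
    n=max(1,int(round(ang*.22/step))); log=[]
    for i in range(n):
        p=turn(p,side,ang/n); pt=post(p,side)+[off,0]
        r.move_linear(tcpfor(pt),vel=vel); F=f(r); log.append(round(F[0],1))
        if -F[0]>fmax: break
    return p,log
E
python3 - <<'E'
from h import *
from cell import r
p=np.array([-.1328,-.0049,np.radians(.9)]); save(p)
r.set_gripper(0.0)
pt=post(p,-1); print(pt)
cur=r.current_tool_pos(); 
r.move_to(b2w(-.30,.0,.20),TOOL)
r.move_linear(b2w(pt[0]-FWD-.03,pt[1],.10),vel=.25)
r.move_linear(b2w(pt[0]-FWD-.03,pt[1],Z),vel=.15)
print(r.current_t(),r.current_tool_pos(),r.current_contact_force(),np.round(r.current_q(),2))
from cell import optics
for n in ("top","scene","wrist"):
    d=optics.get_image(n); cv2.imwrite(f"pics/{n}1.png",cv2.resize(d["pixels"][:,:,::-1],(784,588)))
E
```

```text
[-0.21634444 -0.09822377]
4.15 [ 0.47681377 -0.05770714  0.04285518] [0.60736377 0.56987377 0.21461935] [-0.25  0.53  2.07  0.17  0.38 -2.09]
```

View pics/top1.png

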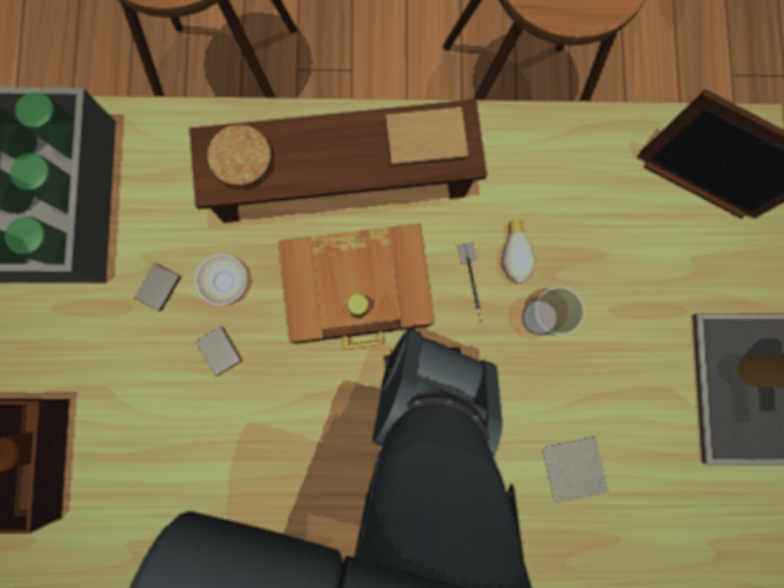

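View pics/wrist1.png

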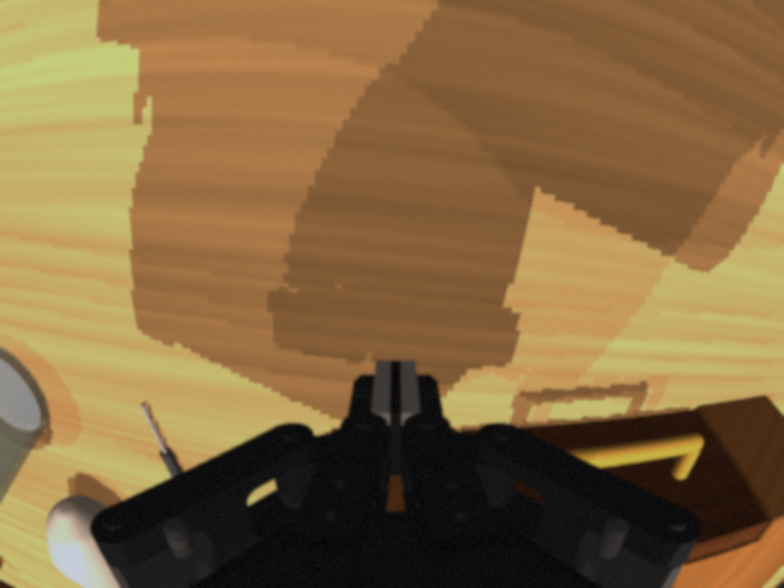

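The arm stands at the right post with nothing touched; the handle, dart and tube are as they were. The wrist view shows the linkage knuckles spreading sideways above the fingers. I'll angle the tool outward for each post so the inner knuckle stays off the drawer.

```bash
cat >> h.py <<'E'
def rotfor(side):
    return (Rn.from_euler('z',BY-side*np.radians(5))*Rn.from_matrix(np.array([[-c,0,s],[0,1,0],[-s,0,-c]]))).as_quat()
s,c=np.sin(TILT),np.cos(TILT)
def post(p,side):
    a=p[2]; b=np.array([-.085,.094*side]); return p[:2]+np.array([b[0]*np.cos(a)-b[1]*np.sin(a),b[0]*np.sin(a)+b[1]*np.cos(a)])
def goto_pre(r,side,p,gap=.012):
    cur=w2b(r.current_tool_pos()); pt=post(p,side)
    xs=min(cur[0],post(p,1)[0]-FWD-.03,post(p,-1)[0]-FWD-.03,(p[0]-.085)-.022-FWD-.025)
    if cur[0]>xs+.002: r.move_linear(b2w(xs,cur[1],Z),vel=.12)
    r.move_linear(b2w(xs,pt[1],Z),rot=rotfor(side),vel=.2)
    if pt[0]-FWD-gap>xs+.002: r.move_linear(tcpfor(pt,gap),vel=.08)
E
cat > a.py <<'E'
from h import *
from cell import r
import sys
side=int(sys.argv[1]); ang=np.radians(float(sys.argv[2])); p=load()
fm=float(sys.argv[3]) if len(sys.argv)>3 else 25
t0=r.current_t(); goto_pre(r,side,p); print('pre',r.current_t()-t0,f(r))
off,F=approach(r,side,p); print('contact off',off,F,r.current_t()-t0)
if off is not None:
    p2,log=push(r,side,p,ang,off=off,fmax=fm); print(log,'M',np.round(r.current_torque(),2)); save(p2)
    print('tip',w2b(r.current_tool_pos())+[FWD,0],'pose',p2[:2],np.degrees(p2[2]),'t',r.current_t())
E
python3 - <<'E'
from h import *
from cell import r
p=load(); goto_pre(r,-1,p); print(f(r)); print(approach(r,-1,p),r.current_t())
E
```

```text
[-0.23945752 -0.74348277]
(0.004, array([-5.60905979, -2.4701329 ])) 6.5333
```

Run:
```python
from h import *
from cell import r,optics
import pickle
p=load(); p,log=push(r,-1,p,np.radians(6),off=.003); save(p); print(log,r.current_contact_force(),p,np.degrees(p[2]),r.current_t())
d=optics.get_image("top"); pickle.dump(d,open("top2.pkl","wb")); cv2.imwrite("pics/top2.png",cv2.resize(d["pixels"][:,:,::-1],(784,588)))
o=measure(d); (cc,sz,a),_=o['cab']; print(cc,sz,a,w2b(cc/1000));
```

```text
[np.float64(-4.9), np.float64(-4.6)] [-4.28671111 -3.27343202 -0.26897745] [-0.11943302 -0.00398873  0.12042772] 6.900000000000001 7.5167
[605.07006836  52.54320526] [170.4961853  240.49632263] 14.524592399597168 [-0.1204279  -0.00327034]
```

View pics/top2.png

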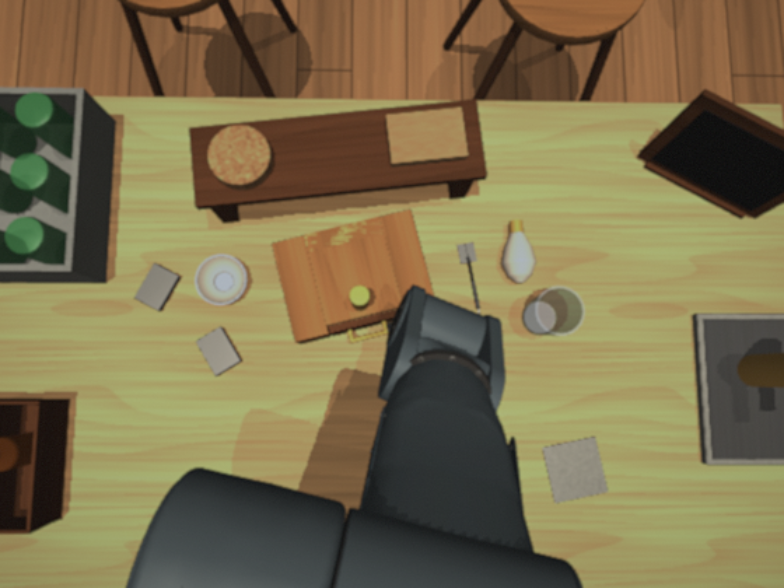

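The cabinet turned to about +7.8° to the bay, the tube is still upright at (360,296), and vision agrees with the model. Now the left post.

```bash
cat >> a.py <<'E'
from cell import optics
import pickle
d=optics.get_image("top"); pickle.dump(d,open(f"top{sys.argv[4]}.pkl","wb")); cv2.imwrite(f"pics/top{sys.argv[4]}.png",cv2.resize(d["pixels"][:,:,::-1],(784,588)))
o=measure(d); (cc,sz,a),_=o['cab']; print('VIS',sz,a-6.68,w2b(cc/1000))
W=o['W']; t=(W[...,2]>.165)&(W[...,2]<.182)&(W[...,0]<.7)&(W[...,0]>.45)&(abs(W[...,1]-.05)<.06); print('tube',t.sum(),np.nanmean(W[t],0))
E
python3 - <<'E'
from h import *
save([-.1204,-.0033,np.radians(7.84)])
E
python3 a.py 1 12 25 3
```

```text
pre 2.1833 [-0.44666371  0.03404683]
contact off 0.004 [-7.13609903  1.97659055] 3.250000000000001
[np.float64(-6.2), np.float64(-5.5), np.float64(-6.4), np.float64(-5.2)] M [0.41 1.02 0.08]
tip [-0.16878677  0.09769544] pose [-0.09365451 -0.0024408 ] -4.16 t 12.85
VIS [136.26802063 240.49627686] -6.665068066045642 [-0.11352473 -0.00279562]
tube 172 [0.58005299 0.05514188 0.17430797]
```

View pics/top3.png

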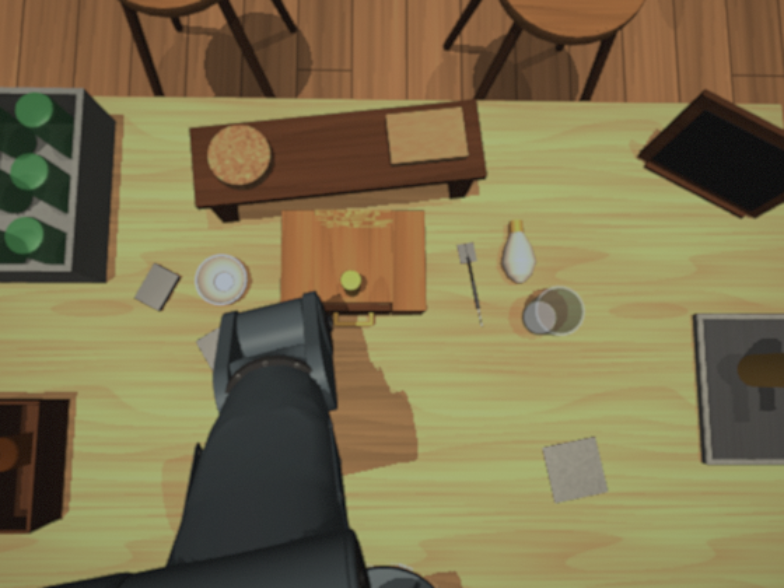

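```bash
sed -i 's/W\[...,0\]<.68/W[...,0]<.85/' h.py
python3 - <<'E'
from h import *
import pickle
o=measure(pickle.load(open("top3.pkl","rb"))); (cc,sz,a),_=o['cab']; print(sz,a,w2b(cc/1000)); W=o['W'];m=o['m']
print(np.nanmin(W[m],0),np.nanmax(W[m],0))
# front edge on unoccluded columns, side edges
for lo,hi in((-.06,.05),):
    P=[]
    for c_ in range(560):
        q=np.where(m[:,c_])[0]
        if len(q)>20 and lo<W[q[-1],c_,1]<hi: P.append(W[q[-1],c_,:2])
    P=np.array(P); q=np.polyfit(P[:,1],P[:,0],1); print(q,np.degrees(np.arctan(-q[0])))
E
```

```text
[170.60836792 240.40638733] 0.4154886305332184 [-0.0962206  -0.00474793]
[ 0.54372822 -0.06643004  0.07242873] [0.7147347  0.17448512 0.09181219]
[-0.00369009  0.54521594] 0.2114257850390321
```

```bash
python3 - <<'E'
from h import *
save([-.0962,-.0047,np.radians(-6.4)])
E
sed -i 's/step=.012,fmax/step=.008,fmax/' h.py
python3 a.py -1 10.5 13 4
```

```text
pre 2.2082999999999995 [-0.05530836 -0.27821506]
contact off 0.004 [-6.65528881 -0.42704664] 3.2750000000000004
[np.float64(-7.6), np.float64(-4.1), np.float64(-5.2), np.float64(-4.2), np.float64(-4.4)] M [-0.48  0.81 -0.1 ]
tip [-0.14773783 -0.10498483] pose [-0.0727803  -0.00517013] 4.100000000000001 t 18.175
VIS [171.32785034 240.43115234] 6.095054931640625 [-0.0740623  -0.00287058]
tube 170 [0.60223922 0.04923369 0.17426418]
```

View pics/top4.png

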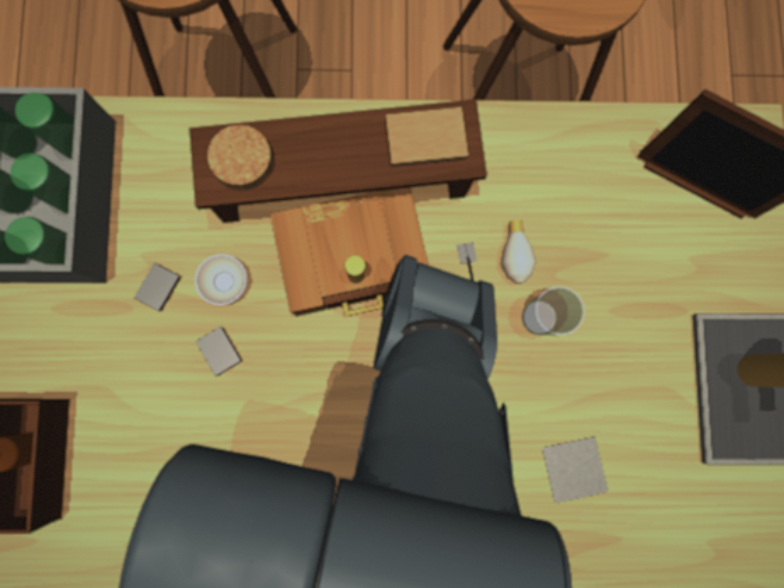

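```bash
python3 - <<'E'
from h import *
save([-.0741,-.0029,np.radians(6.1)])
E
python3 a.py 1 8.5 13 5; python3 - <<'E'
E
```

```text
pre 2.1916999999999973 [ 0.88309101 -0.45023471]
contact off 0.004 [-7.46282097  2.09540371] 3.2582999999999984
[np.float64(-7.2), np.float64(-6.0), np.float64(-5.9), np.float64(-4.9)] M [0.42 0.86 0.12]
tip [-0.13321224  0.09550744] pose [-0.05513812 -0.00228753] -2.4000000000000012 t 23.0833
VIS [166.68650818 240.11143494] -4.180398874282837 [-0.0591668  -0.00395977]
tube 171 [0.61900089 0.05846024 0.17413625]
```

View pics/top5.png

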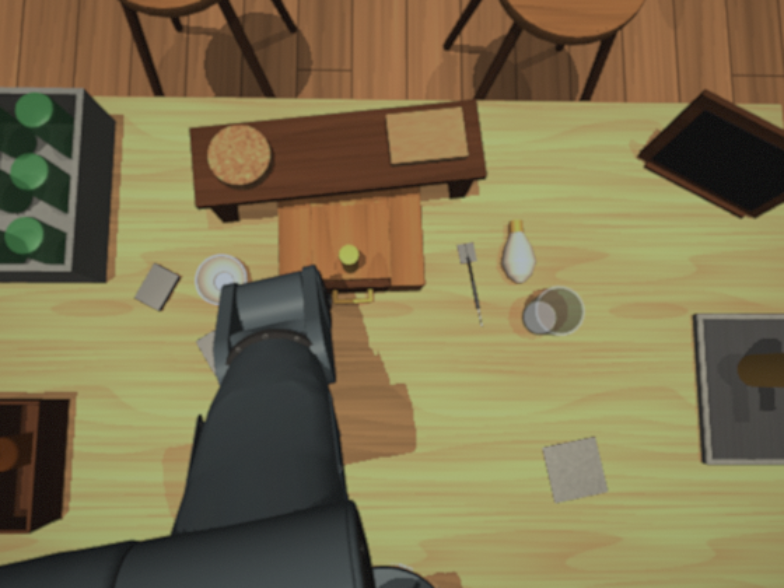

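```bash
python3 - <<'E'
from h import *
save([-.0575,-.0039,np.radians(-4.3)])
E
sed -i 's/step=.008,fmax/step=.005,fmax/' h.py
python3 a.py -1 5.5 12 6
```

```text
pre 2.208400000000001 [-0.79283001 -0.10339646]
contact off 0.004 [-6.94117179 -1.16602767] 3.275000000000002
[np.float64(-6.8), np.float64(-8.0), np.float64(-7.7), np.float64(-11.8)] M [-0.61  1.68 -0.12]
tip [-0.12611463 -0.0998486 ] pose [-0.04522209 -0.00423223] 1.2000000000000002 t 27.675
VIS [151.01737976 240.45747375] 1.5499852371215823 [-0.05671734 -0.00378743]
tube 173 [0.62958807 0.05522534 0.17403562]
```

View pics/top6.png

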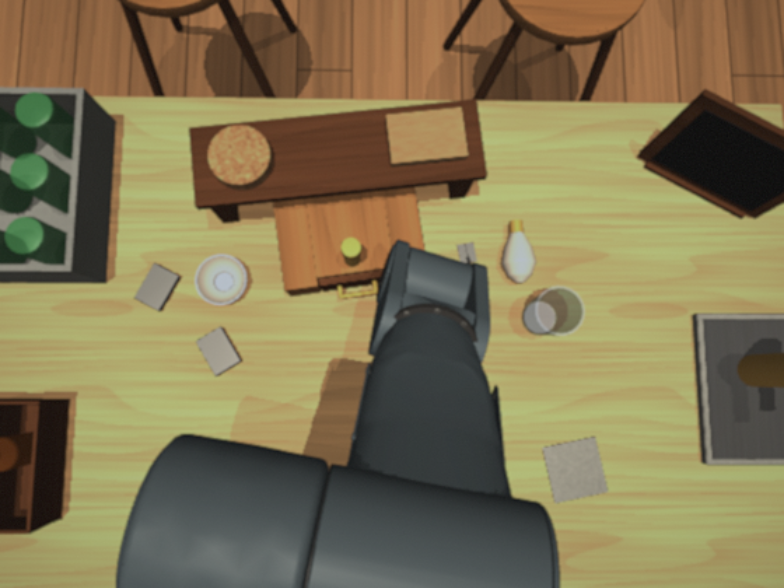

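```bash
cat >> h.py <<'E'
def front(d,lo,hi):
    """front edge on bay-y range, plus side edge points; returns yaw rel bay (deg), front x at bay y=0, y sides"""
    o=measure(d); W=o['W']; m=o['m']; P=[]
    for k in range(560):
        q=np.where(m[:,k])[0]
        if len(q)>20:
            b=w2b(W[q[-1],k]); 
            if lo<b[1]<hi: P.append(b)
    P=np.array(P); ok=np.ones(len(P),bool)
    for _ in range(4):
        q=np.polyfit(P[ok,1],P[ok,0],1); ok=abs(P[:,0]-np.polyval(q,P[:,1]))<.003
    yaw=np.arctan(-q[0]); B=(W[m][:,:2]-BO)@BR
    R=np.array([[np.cos(yaw),np.sin(yaw)],[-np.sin(yaw),np.cos(yaw)]]); L=(B@R.T)[:,1]
    yc=(np.percentile(L,.3)+np.percentile(L,99.7))/2
    return np.degrees(yaw),q[1],q[1]+.085/np.cos(yaw),yc,ok.sum()
E
python3 - <<'E'
from h import *
import pickle
for n,lo,hi in((3,-.12,-.0),(4,0,.12),(5,-.12,0.),(6,0,.12)):
    print(n,front(pickle.load(open(f"top{n}.pkl","rb")),lo,hi))
E
```

```text
3 (np.float64(-6.276904027935049), np.float64(-0.1810796953900223), np.float64(-0.09556705641315422), np.float64(-0.015262413826460201), np.int64(48))
4 (np.float64(-14.395489512540841), np.float64(-0.17265746224608614), np.float64(-0.08490218666546659), np.float64(-0.015919988082179468), np.int64(8))
5 (np.float64(-4.075963749583542), np.float64(-0.14181133781823677), np.float64(-0.05659580123913725), np.float64(-0.008547138605301749), np.int64(49))
6 (np.float64(2.038914841502671), np.float64(-0.1307584565076759), np.float64(-0.04570460832506257), np.float64(-0.0014256462969860773), np.int64(49))
```

```bash
python3 - <<'E'
from h import *
save([-.0457,-.003,np.radians(2.0)])
E
sed -i 's/step=.005,fmax/step=.003,fmax/' h.py
python3 a.py 1 3.5 13 7;  python3 - <<'E'
from h import *
import pickle
print(front(pickle.load(open(f"top7.pkl","rb")),-.12,0))
E
```

```text
pre 2.2333 [-0.68485847 -0.57512598]
contact off 0.004 [-7.42089215  1.8321494 ] 3.299999999999997
[np.float64(-9.1), np.float64(-10.7), np.float64(-17.0)] M [0.13 2.45 0.1 ]
tip [-0.12295034  0.09221708] pose [-0.03983663 -0.00292964] -0.6250000000000001 t 31.775
VIS [144.74479675 240.55644226] -0.7257520484924314 [-0.05496422 -0.00361262]
tube 171 [0.63405711 0.05803572 0.17401667]
(np.float64(-0.8916498820635244), np.float64(-0.1263140878127212), np.float64(-0.04130379400137471), np.float64(-0.004324987223431713), np.int64(51))
```

```bash
python3 - <<'E'
from h import *
save([-.0413,-.004,np.radians(-.9)])
E
sed -i 's/step=.003,fmax/step=.0015,fmax/; s/vel=.035):$/vel=.025):/' h.py
python3 a.py -1 3 17 8;  python3 - <<'E'
from h import *
import pickle
print(front(pickle.load(open(f"top8.pkl","rb")),0.,.12))
E
```

```text
pre 2.2500000000000036 [-0.06324498  0.69775716]
contact off 0.004 [-7.58145268 -3.22404132] 3.316700000000001
[np.float64(-11.8), np.float64(-15.2), np.float64(-21.1)] M [-0.51  2.87 -0.04]
tip [-0.12249489 -0.09791097] pose [-0.03878681 -0.0040148 ] 0.225 t 35.8917
VIS [142.14598083 240.48846436] 0.08436853408813505 [-0.05419596 -0.00324183]
tube 169 [0.63570767 0.05769654 0.17416926]
(np.float64(-1.2509862884234637), np.float64(-0.12530356933767178), np.float64(-0.04028330487758271), np.float64(-0.004022816384589532), np.int64(47))
```

```bash
python3 - <<'E'
from h import *
save([-.0398,-.004,np.radians(0)])
E
python3 a.py 1 1.2 16 9
python3 - <<'E'
from h import *
from cell import r,optics
import pickle
cur=w2b(r.current_tool_pos())
r.move_linear(b2w(cur[0]-.07,cur[1],Z),vel=.12)
r.move_linear(b2w(cur[0]-.19,cur[1]+.08,.12),vel=.25)
for n in("top","scene"):
    d=optics.get_image(n); pickle.dump(d,open(n+"10.pkl","wb")); cv2.imwrite(f"pics/{n}10.png",cv2.resize(d["pixels"][:,:,::-1],(784,588)))
    if n=="top":
        o=measure(d); (cc,sz,a),_=o['cab']; print('VIS',sz,a-6.68,w2b(cc/1000)); print(front(d,-.12,.12),front(d,-.12,-.065),front(d,.065,.12))
print(r.current_t(),f(r))
E
```

```text
pre 2.266600000000004 [ 0.34763888 -0.42299178]
contact off 0.004 [-10.14947198   1.38428369] 3.3333000000000013
[np.float64(-16.6)] M [-0.47  2.32 -0.05]
tip [-0.12207511  0.09051264] pose [-0.0389064  -0.00400312] -0.39999999999999997 t 39.525
VIS [141.8731842  240.49072266] -0.17508762359619112 [-0.05361943 -0.00313278]
tube 172 [0.63628292 0.05799813 0.17410615]
VIS [141.34870911 240.13223267] -0.1574618148803708 [-0.05392334 -0.00310366]
(np.float64(-0.17561375785659414), np.float64(-0.12394215949576398), np.float64(-0.038941760229663974), np.float64(-0.003409532642464956), np.int64(97)) (np.float64(-0.8865470978238149), np.float64(-0.12281113307677478), np.float64(-0.03780095676002418), np.float64(-0.004061815617993479), np.int64(21)) (np.float64(-7.443490890154226), np.float64(-0.1335948423512167), np.float64(-0.04787246962174416), np.float64(-0.010271182830615157), np.int64(14))
41.2417 [-0.89938422 -0.34568348]
```

View pics/top10.png

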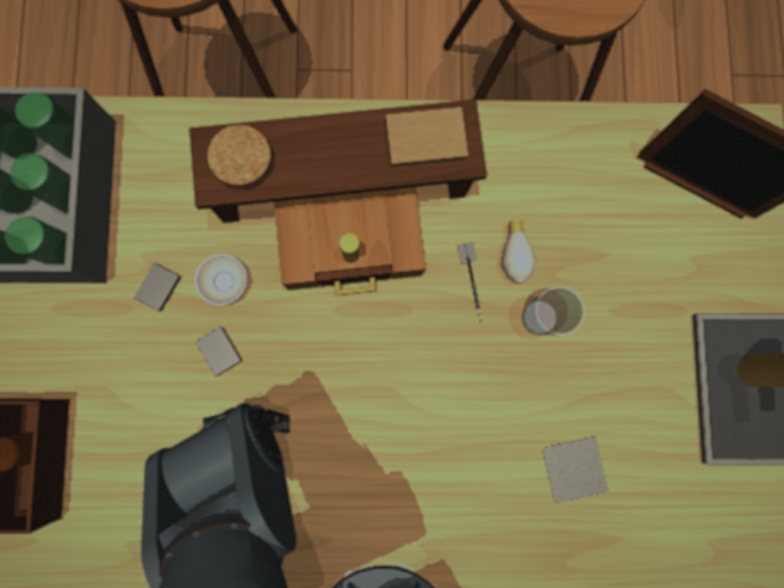

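View pics/scene10.png

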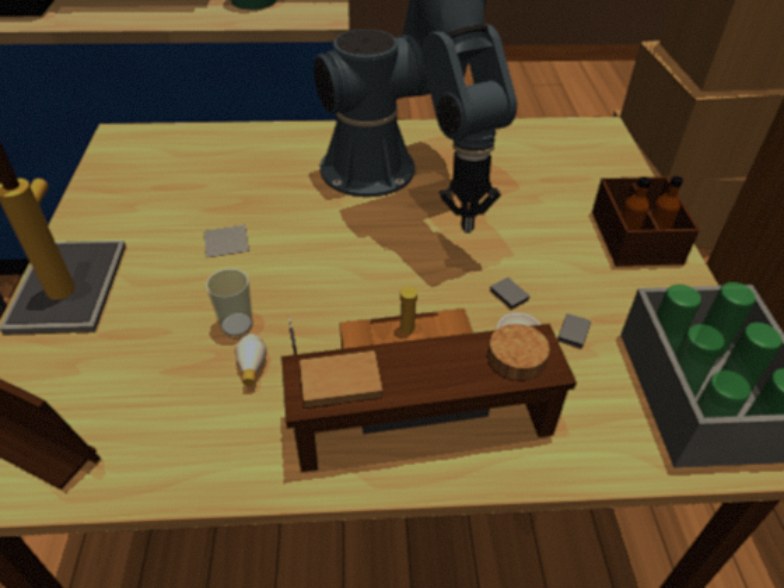

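Both pictures show the cabinet square under the shelf. In the top view its front edge runs from (284,285) to (424,272). The tube is upright at (349,244), the bystanders haven't moved, and the gripper is clear. Handing in.

Run:
```python
from cell import r
r.sleep(0.3); r.hand_in(); print(r.current_t())
```

```text
the job is handed in; nothing more can be done
the job is handed in; nothing more can be done
```

The cabinet is back in the shelf and the job was handed in at about 41.5 s of the 72 s allowed. I pushed the corner posts in turn, right, left, right and so on, eight pushes in all. The swings stayed within about 8° of square. All pushes were at 35 mm/s or slower, with the shut fingertips low on the posts.

Last checks, from the top camera with the arm withdrawn:

- **Squareness and place:** the cabinet is within about 0.2° of square and about 3 mm right of the middle. Its origin is about 39 mm before the bay origin.
- **Stop bar:** in the last pushes the force rose to 21 N at the right post and 17 N at the left. Friction and the spring explain about 13 N at one post, so I take it to be against the solid stop. The bar can't be seen, so this rests on touch alone.
- **Surroundings:** the tube was upright and the bystanders looked unmoved in both pictures.

One check disagreed. Front-edge angle fits on short stretches, partly hidden by the arm or the handle, differed from the full fit by 1° to several degrees. I relied on the full-width fit, which the fingertip contact positions at the two posts bear out to within 0.5 mm.

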